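# Hold the kettle's spout open for filling

### The job

I want to fill the whistling kettle from the jug through its spout. With the fingertips press the black thumb lever behind the spout gently down as far as it goes, so that the whistle cap swings up off the spout, and finish while still holding the lever down. Do not touch the cap itself; leave the kettle standing where it is and do not disturb the other kitchen things.

Things in the scene. Friction and masses are not known exactly. Their poses are not given: they have to be found in the camera images.
- kettle: loose steel whistling kettle, 200 mm wide, 214 mm tall (spout and cap reach 180 mm from its axis), 1 to 1.8 kg, upright on the black glass hob (top 6 mm above the worktop), on either ring nearer the robot; any yaw. Origin: centre of its underside; z up; x towards the spout. Black handle grip 23 mm thick over the lid, x from -94 mm to a free end at 34 mm, top 214 mm high; lid knob 161 mm high
- whistle_lever (a joint): the kettle's rocking lever: 0 = spout shut (a light spring holds it), grows as the thumb pad is pressed down and the cap swings up, stop at 0.6 rad; springs shut when let go. About 1.5 N on the pad starts it, about 4 N holds it at the stop
- lever_pad (a point): middle of the top face of the black ribbed thumb pad, 32 mm long (kettle x), 26 mm wide, 6 mm thick, free above. Shut: x = 80, z = 170 mm in the kettle's frame, tilted 0.27 rad to the front; fully pressed: x = 77, z = 141 mm, tilted 0.33 rad to the back (29 mm lower, on an arc about lever_pivot). Moves with the lever; its x axis points to the spout. The steel dome lies 60 mm below the shut pad
- lever_pivot (a point): the lever's pivot pin above the spout, at x = 125, y = 0, z = 150 mm in the kettle's frame, lying along the kettle's y. The middle of the pad is 45 mm behind it and 20 mm above it when shut
- whistle_cap: round black whistle cap, 42 mm across and 16 mm thick, on the lever's front end, covering the slanting spout mouth; origin at the centre of its underside, at x = 160 mm, z = 136 mm in the kettle's frame when shut. It rises about 20 mm when the lever is fully pressed. Not to be touched
- stew_pot: bystander: open steel pot with two black side loops, 170 mm across, 85 mm high, on the other ring nearer the robot; origin under its centre
- frying_pan: bystander: dark frying pan, 190 mm across, 45 mm high, on the far left ring, black handle pointing away to the left up to 265 mm from its centre and 72 mm high; origin under its centre
- mug: bystander: white mug, 82 mm across, 95 mm high, on the worktop in front of the hob; origin under its centre
- sugar_canister: bystander: small dark teal lidded canister, 86 mm across, 112 mm high, on the worktop in front of the hob; origin under its centre
- water_jug: bystander: white jug, 112 mm across without the handle, 165 mm high, on the worktop to the right of the hob; origin under its centre
- pepper_mill: bystander: dark wooden pepper mill, 54 mm across, 151 mm high, on the worktop to the left of the hob; origin under its centre
- wooden_spoon: bystander: wooden spoon, 280 mm long, lying on the worktop to the right of the hob

How it is judged:
On the way:
1. the thumb lever is pressed down by the fingers and the cap is well up off the spout (value of joint whistle_lever above 0.45 rad and contact force between the fingers and kettle above 0.5 N), for 0.3 s.
At the end, for the whole second after the job is handed in: the fingers are still pressing the lever, which is within 0.15 rad of its stop (joint above 0.45 of 0.6 rad), and the kettle stands level within 20 mm of where it was (all of step 1 and distance of kettle from where it was at the start of the episode below 0.02 m and angle between kettle's own z axis and vertical below 0.06 rad); the arm keeps its last pose, push and grip.
It fails at once if the whistle cap was touched by the robot (contact force between any of the fingers, the arm and whistle_cap above 0.5 N).
It fails at once if the kettle was pressed hard (over 40 N) (contact force between the fingers and kettle above 40 N).
It fails at once if the kettle was lifted, tipped or pushed away (height (world z) of kettle above 0.018 m or angle between kettle's own z axis and vertical above 0.12 rad or distance of kettle from where it was at the start of the episode above 0.03 m).
It fails at once if a bystander was moved by more than 20 mm (distance of any of stew_pot, frying_pan, mug, sugar_canister, water_jug, pepper_mill, wooden_spoon from where it was at the start of the episode above 0.02 m).
It also fails if it takes over 29 s, if anything falls off the work surface, if the arm or the gripper's body presses on something with over 40 N, if the wrist force passes 120 N, or if a joint passes its speed limit or range.

### The arm

A 6-joint arm with a two-finger parallel gripper is mounted at the origin on the work surface. World frame = base frame: x ahead of the robot, y to its left, z up, the work surface at z = 0. Lengths are in m, angles in rad, forces in N, time in s.
With the tool pointing down it reaches from about 0.275 to 1 m from the base axis. Payload 8.4 kg.
Tool frame: the origin (TCP) lies on the mounting face of the last link; the fingertips stand 173 mm ahead of it and the grasp point (between the pads) lies 155 mm ahead of it; z points along the fingers, y is the line along which they close (so a half turn about z gives the same grasp; the last joint's range is limited). The gripper opens to 85 mm and grips with 20 to 120 N. Pads are 22 mm wide; open, the fingers measure 114 mm over their backs; the gripper's body (76 mm by 85 mm) begins 54 mm behind the grasp point. The pads swing forward as they close: fully open they stand 13 mm farther back than shut.
Start: joints at [-1.29, 0.353, 1.633, -0, 1.155, -0.002], TCP at [0.174, -0.6, 0.405] pointing down, gripper open.
Joint ranges: [-2.63, 2.63], [-0.92, 2.1], [0.06, 2.66], [-1.3, 4.44], [0, 2.69], [-3.02, 3.02]. Speed limits (rad/s): [2.22, 2.22, 2.79, 3.14, 3.14, 3.14].

### API

Orientations are given as a unit quaternion [w, x, y, z].
In Python, from plant import ctrl, cams, recognise gives the robot as it stands.
- The arm moves only by the tool carry_out, never from a script. Its argument "targets" is a list that holds one entry, the list of rows, each a list of 7 numbers: the gripper's target within -1 to 1 (fully open at 1, half-way at 0, shut at -1), then the shift along the tool's x, y, z in mm, then the turn, a rotation vector about the tool's x, y, z in rad. In form: [[[fingers, dx, dy, dz, wx, wy, wz], ...]]. A call has 1 to 5 rows; each row is the pose to reach, as a shift and turn from the pose commanded when the call began, along the tool's axes at that moment; what a row does not reach only later rows make up. A row lasts 1/12 s, in which the tool goes at most 41.7 mm and 7.16 degrees, less where a joint would pass 70% of its speed; a pose out of reach is approached as far as the arm can. A call with a gripper value outside its range is refused whole. The fingers move at their own pace and stop on an object; "squeeze" is the grip in N (left out, the last holds). Time passes only in rows, so rows that repeat a pose let the fingers close. It gives the time, the measured TCP pose, the force, the opening and the grip force at its end, in the units of the state.
- ctrl.state(): the state, without advancing time (a new reading comes with each control period).
- cams.camera(name): name is "side" or "top" or "wrist"; returns the picture (384x512x3 uint8, red, green, blue); there is no depth.
- cams.camera_params(name): a dict with "vertical_fov" (degrees; the focal length in pixels is half the picture's height over the tangent of half this angle, whatever the lens; pixels are square), "cx", "cy" (the principal point, pixels), "k1" (the pictures are not rectified: a ray, as slopes to the right and down, at radius r is drawn at 1 + k1 r^2 times it, then the intrinsics apply), "pose" (4x4, takes a point from camera to world coordinates). Camera axes: x right, y down, z forward; pixel columns grow to the right and rows downward; lengths in m; the calibration is good to about 2 mm. A picture is of the moment at which its call begins: read the wrist's pose just before it. camera_params takes no time and is no camera call; for the wrist camera it gives the pose at the moment of the call.
- ctrl.finish_job(): hands the job in; it is judged then, once.
Trained networks look in the newest picture that a camera, given by its name, has taken for a name from the list of things; names that differ only in an ending like _2 or _b are one class to them, and where a whole thing is asked for, a point or a joint stands for the part that bears it (a point fixed in the world has none). Each returns a list of dicts, best first, with "score" (0 to 1); they miss things now and then, are a little off and sometimes report something else, mostly with a low value. They report only what shows in the picture. A call takes as long as a camera call.
- recognise(camera, name): "point" ([x, y, z] in m, in world coordinates, good to about 4 mm: the middle of the surface that is visible of it).
The state is a dict: "clock": time; "joint_pos": joint angles; "qd": joint speeds; "tau": joint torques, N m; "ee_pos": TCP position; "tcp_rot": TCP orientation; "wrist_force": force on the tool from outside, world axes, zero at the start; "ft_torque": the same for the moment, N m; "gripper_width": finger opening in m; "finger_force": force on a finger pad.
Only numpy, scipy, OpenCV 4.12 (cv2) and the standard library are available. Lean on these libraries where they do the work, as an engineer would, in place of code of your own. Each camera call takes 0.05 s, during which the arm holds its last target. There are 200 camera calls.

## Working session

There is one attempt and no reset: what is moved stays moved. The work goes in short steps, Python scripts to look and compute and a tool call to move; the robot and the scene stay as the last step left them, time stands still between calls to the robot, and variables do not carry over. Pictures are saved under pics/ and viewed, at most 10 in all, crops included, and the job is handed in when it is done.

Besides the shell and the picture viewer there is one more tool, called after "Request:" as name(argument=value, ...), one argument or row to a line, values as JSON. carry_out: Moves the arm, as the interface text tells. Its arguments: {"type":"object","properties":{"targets":{"type":"array"},"squeeze":{"type":"number"}},"required":["targets"]}

```bash
mkdir -p pics
python3 - <<'E'
from plant import ctrl,cams,recognise
import cv2,numpy as np
ims=[]
for c in ("top","side"):
    im=cams.camera(c); cv2.imwrite(f"pics/{c}0.png",im[:,:,::-1]); p=cams.camera_params(c)
    print(c,p["vertical_fov"],p["cx"],p["cy"],p["k1"],np.round(p["pose"],3).tolist())
    for n in ("kettle","lever_pad","lever_pivot","whistle_cap","stew_pot","mug","sugar_canister","water_jug"):
        print(n,[(np.round(d["point"],3).tolist(),round(d["score"],2)) for d in recognise(c,n)[:2]])
s=ctrl.state();print(s)
E
```

```text
top 45.892480609292335 259.43628989187084 194.01971287590152 0.06181496462491333 [[0.021, -0.999, 0.05, 0.504], [-1.0, -0.021, 0.001, -0.003], [0.0, -0.05, -0.999, 1.449], [0.0, 0.0, 0.0, 1.0]]
kettle [([0.52, 0.078, 0.123], 0.62)]
lever_pad [([0.396, 0.096, 0.164], 0.58)]
lever_pivot [([0.404, 0.094, 0.161], 0.83)]
whistle_cap []
stew_pot [([0.548, -0.192, 0.008], 0.67), ([0.34, 0.232, 0.096], 0.23)]
mug [([0.337, -0.165, 0.02], 0.83)]
sugar_canister [([0.344, 0.232, 0.095], 0.78), ([0.402, 0.097, 0.161], 0.59)]
water_jug [([0.619, -0.428, 0.098], 0.93), ([0.337, -0.167, 0.019], 0.32)]
side 50.52931038956006 252.3636742052567 188.6899185358103 -0.0631495492529973 [[-0.694, -0.332, 0.639, -0.242], [-0.72, 0.345, -0.602, 0.763], [-0.021, -0.878, -0.478, 0.73], [0.0, 0.0, 0.0, 1.0]]
kettle [([0.486, 0.116, 0.111], 0.73)]
lever_pad [([0.384, 0.1, 0.161], 0.73)]
lever_pivot [([0.374, 0.098, 0.158], 0.56)]
whistle_cap []
stew_pot [([0.542, -0.18, 0.058], 0.6)]
mug [([0.328, -0.126, 0.055], 0.6)]
sugar_canister [([0.315, 0.254, 0.079], 0.81)]
water_jug [([0.594, -0.385, 0.117], 0.83)]
{'clock': 0.9, 'joint_pos': array([-1.29038486e+00,  3.53002307e-01,  1.63339604e+00, -5.83466868e-06,
        1.15518357e+00, -2.40582814e-03]), 'qd': array([-0.00126192, -0.00080249, -0.00077893, -0.00102306, -0.00053122,
       -0.00090031]), 'tau': array([ 4.92133404e-03, -6.05148339e+01, -3.42436838e+01,  2.73715605e-04,
        1.16683394e-03,  2.37218927e-05]), 'ee_pos': array([ 0.17441176, -0.60017989,  0.40468122]), 'tcp_rot': array([ 5.68899480e-06,  9.90018281e-01,  1.40939007e-01, -1.89906023e-06]), 'wrist_force': array([ 0.23083728, -0.18100388, -0.3321134 ]), 'ft_torque': array([-0.02349109, -0.05561696, -0.0328563 ]), 'finger_force': 0.0, 'gripper_width': 0.08551597548359488}
```

View pics/top0.png

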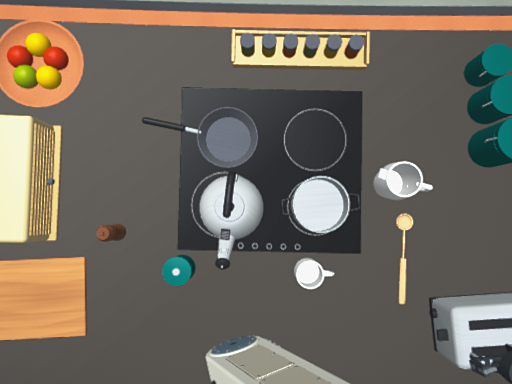

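View pics/side0.png

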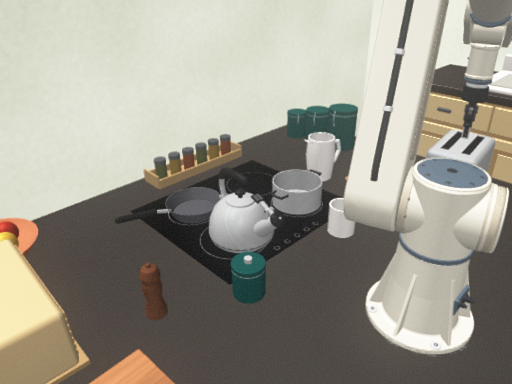

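The kettle is on the left near ring with its spout towards the robot: knob about (229,206), pad about (225,235) and cap about (222,264) in the top view. I'll zoom in on both views.

Run:
```python
import cv2,numpy as np
a=cv2.imread("pics/top0.png")[160:280,180:280]; b=cv2.imread("pics/side0.png")[160:260,200:300]
a=cv2.resize(a,(500,600),interpolation=cv2.INTER_CUBIC)
cv2.imwrite("pics/crop_a.png",a)
```

```text
(no output)
```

View pics/crop_a.png

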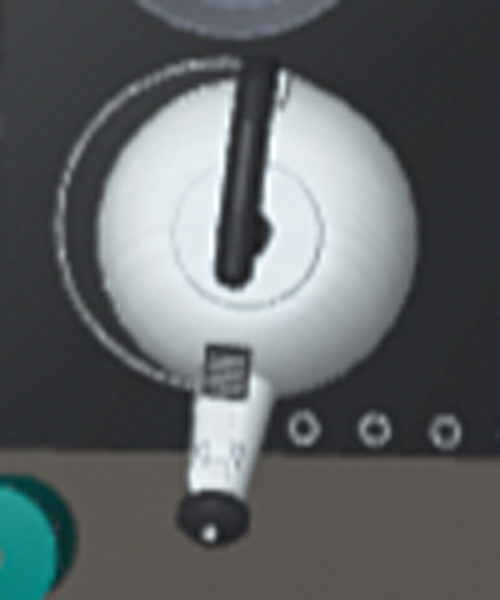

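Crop shows: pad centre at (225.6,234.2), cap about (222.6,263.4), handle free end about (226.6,216.5), handle rear about (232.4,172.5), body centre about (231.5,207).

```bash
cat > h.py <<'E'
import numpy as np,cv2
from plant import ctrl,cams,recognise
from scipy.spatial.transform import Rotation as R
def K(p):
    f=192/np.tan(np.radians(p["vertical_fov"]/2)); return np.array([[f,0,p["cx"]],[0,f,p["cy"]],[0,0,1.]]),np.array([p["k1"],0,0,0])
def proj(p,X):
    T=np.linalg.inv(p["pose"]);k,d=K(p)
    return cv2.projectPoints(np.atleast_2d(X).astype(float),cv2.Rodrigues(T[:3,:3])[0],T[:3,3],k,d)[0][:,0]
def ray(p,uv,z):
    k,d=K(p);n=cv2.undistortPoints(np.array([[uv]],float),k,d)[0,0]
    P=np.array(p["pose"]);v=P[:3,:3]@[n[0],n[1],1];return P[:3,3]+v*(z-P[2,3])/v[2]
def kw(q,X):  # kettle->world, q=x,y,yaw
    X=np.atleast_2d(X);c,s=np.cos(q[2]),np.sin(q[2])
    return np.c_[q[0]+c*X[:,0]-s*X[:,1],q[1]+s*X[:,0]+c*X[:,1],X[:,2]+.006]
E
python3 - <<'E'
from h import *
from scipy.optimize import least_squares
p=cams.camera_params("top")
X=np.array([[.080,0,.170],[.164,0,.146],[.034,0,.206],[-.094,0,.17],[0,0,.152]])
U=np.array([[225.6,234.2],[222.6,263.4],[226.6,216.8],[232.4,172.5],[229.6,207]])
sel=[0,1,2,4]
r=least_squares(lambda q:(proj(p,kw(q,X[sel]))-U[sel]).ravel(),[.5,.08,3.1],loss="soft_l1")
print(r.x,(r.fun.reshape(-1,2)).round(1).tolist())
q=r.x
for n,x in dict(pad=[.08,0,.17],padp=[.077,0,.141],cap=[.16,0,.136],pivot=[.125,0,.15]).items(): print(n,kw(q,x).round(3))
print("ray pad",ray(p,U[0],.176),"side",proj(cams.camera_params("side"),kw(q,X)).round().tolist())
E
```

```text
[0.53325082 0.08236284 3.04305555] [[-0.0, -0.0], [-0.0, -0.0], [0.1, 1.1], [-0.1, -1.1]]
pad [[0.454 0.09  0.176]]
padp [[0.457 0.09  0.147]]
cap [[0.374 0.098 0.142]]
pivot [[0.409 0.095 0.156]]
ray pad [0.45359282 0.09023057 0.176     ] side [[257.0, 197.0], [277.0, 217.0], [247.0, 180.0], [221.0, 175.0], [240.0, 192.0]]
```

```bash
cat >> h.py <<'E'
Q=np.array([0.5333,0.0824,3.043])
def goal(tip,tilt=0.21,q=Q):
    b=-np.array([np.cos(q[2]),np.sin(q[2]),0]); z=np.sin(tilt)*b-np.cos(tilt)*np.array([0,0,1])
    y=np.cross(z,b);y/=np.linalg.norm(y);x=np.cross(y,z)
    return np.array(tip)-.173*z,np.c_[x,y,z]
def rel(P,M,s=None):
    s=s or ctrl.state();w,a,b,c=s["tcp_rot"];M0=R.from_quat([a,b,c,w]).as_matrix()
    return (M0.T@(P-s["ee_pos"])*1000).round(1),R.from_matrix(M0.T@M).as_rotvec().round(4)
E
python3 - <<'E'
from h import *
P,M=goal([.454,.09,.235]);print(P,M.round(2).tolist());print(*rel(P,M))
E
```

```text
[0.41811157 0.09354984 0.40419935] [[0.97, -0.1, 0.21], [-0.1, -1.0, -0.02], [0.21, 0.0, -0.98]]
[ 4.276e+02 -5.982e+02  5.000e-01] [-0.04    0.2074  0.38  ]
```

Request:
carry_out(
  targets=[
    [[-1, 22, -31, -5, 0, 0, 0], [-1, 44, -62, -10, 0, 0, 0], [-1, 66, -93, -15, 0, 0, 0], [-1, 89, -125, -20, 0, 0, 0], [-1, 112, -156, -20, 0, 0, 0]],
  ],
  squeeze=20,
)

```text
clock: 1.32
ee_pos: [0.2386, -0.4176, 0.4255]
tcp_rot: [0.001, 0.99, 0.141, 0.0]
wrist_force: [1.3, -0.1, 0.1]
gripper_width: 0.0257
finger_force: 0.0
```

Request:
carry_out(
  targets=[
    [[-1, 22, -31, 0, 0, 0, 0], [-1, 44, -62, 0, 0, 0, 0], [-1, 66, -93, 0, 0, 0, 0], [-1, 89, -125, 0, 0, 0, 0], [-1, 112, -156, 0, 0, 0, 0]],
  ],
)

```text
clock: 1.73
ee_pos: [0.3024, -0.2363, 0.4249]
tcp_rot: [0.0, 0.99, 0.141, 0.0]
wrist_force: [1.6, -0.2, 0.7]
gripper_width: -0.0001
finger_force: 0.0
```

Request:
carry_out(
  targets=[
    [[-1, 22, -31, 0, 0, 0, 0], [-1, 44, -62, 0, 0, 0, 0], [-1, 66, -93, 0, 0, 0, 0], [-1, 89, -125, 0, 0, 0, 0], [-1, 112, -156, 0, 0, 0, 0]],
  ],
)

```text
clock: 2.15
ee_pos: [0.3664, -0.0551, 0.4251]
tcp_rot: [0.0, 0.99, 0.141, 0.001]
wrist_force: [-0.3, -0.8, -0.0]
gripper_width: -0.0003
finger_force: 0.0
```

Run:
```python
from h import *
P,M=goal([.454,.09,.235]);s=ctrl.state();print(s["clock"],s["ee_pos"],s["joint_pos"].round(2));print(*rel(P,M,s))
```

```text
2.15 [ 0.36643893 -0.05507825  0.42510691] [-0.15 -0.09  2.1  -0.    1.12  1.13]
[  91.  -128.3   20.9] [-0.0397  0.2062  0.3798]
```

Request:
carry_out(
  targets=[
    [[-1, 18, -26, 0, -0.008, 0.041, 0.076], [-1, 36, -51, 0, -0.016, 0.082, 0.152], [-1, 55, -77, 0, -0.024, 0.124, 0.228], [-1, 73, -103, 0, -0.032, 0.165, 0.304], [-1, 91, -128, 0, -0.04, 0.206, 0.38]],
  ],
)

```text
clock: 2.57
ee_pos: [0.4182, 0.093, 0.4251]
tcp_rot: [0.005, 0.993, -0.051, 0.105]
wrist_force: [0.4, -0.9, 0.1]
gripper_width: -0.0001
finger_force: 0.0
```

Run:
```python
from h import *
for _ in range(2): im=cams.camera("wrist")
p=cams.camera_params("wrist");ims=[im.copy()]
print("pad",[(d["point"],d["score"]) for d in recognise("wrist","lever_pad")[:2]],proj(p,kw(Q,[[.08,0,.17],[.16,0,.136]])))
im=np.ascontiguousarray(im)
def box(q): return kw(q,[[.08+a*.9636-.0,b,.17-a*.267] for a,b in((-.016,-.013),(.016,-.013),(.016,.013),(-.016,.013))])
cv2.polylines(im,[proj(p,box(Q)).round().astype(int)],True,(255,0,0),1)
s=ctrl.state();w,a,b,c=s["tcp_rot"];tip=s["ee_pos"]+R.from_quat([a,b,c,w]).apply([0,0,.173])
print(s["clock"],tip,proj(p,tip),s["joint_pos"].round(2))
t=cams.camera("top");t2=cv2.resize(t[170:290,180:280],(480,576));print([(d["point"],d["score"]) for d in recognise("top","lever_pad")[:2]])
cv2.imwrite("pics/w1.png",im[:,:,::-1]);cv2.imwrite("pics/t1.png",t2[:,:,::-1])
```

```text
pad [([0.4566, 0.0872, 0.1776], 0.88)] [[257.52933799 218.57545789]
 [257.45043838 292.61413838]]
2.7167 [0.45396298 0.08969881 0.25555916] [[258.86344654 246.19284265]] [ 0.24 -0.04  2.07 -0.09  0.92  1.95]
[([0.4624, 0.0884, 0.18], 0.53), ([0.3371, -0.1642, 0.0179], 0.22)]
```

View pics/w1.png

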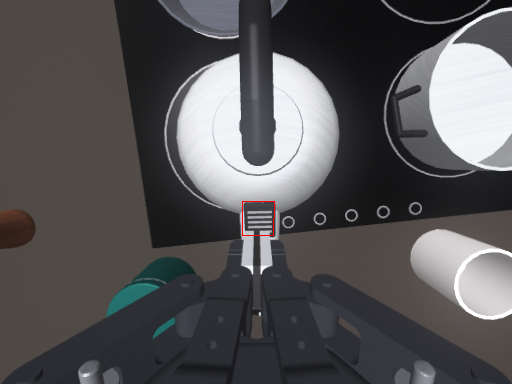

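The predicted pad outline sits on the ribbed pad (about (258,218)), so the estimate holds. I'll shift about 8 mm towards the handle, since the front tip edge makes contact, and then descend.

Run:
```python
from h import *
for z in (.190,.151): print(*rel(*goal([.4615,.089,z])))
```

```text
[-5.9 -2.2 65.5] [0.0005 0.0025 0.0026]
[-14.   -2.2 103.7] [0.0005 0.0025 0.0026]
```

Request:
carry_out(
  targets=[
    [[-1, -1, 0, 15, 0, 0, 0], [-1, -2, -1, 30, 0, 0, 0], [-1, -4, -2, 50, 0, 0, 0], [-1, -6, -2, 65, 0, 0, 0], [-1, -6, -2, 65, 0, 0, 0]],
  ],
)

```text
clock: 3.23
ee_pos: [0.4247, 0.091, 0.3574]
tcp_rot: [0.006, 0.994, -0.049, 0.101]
wrist_force: [-0.7, -0.9, -0.7]
gripper_width: -0.0
finger_force: 0.0
```

Request:
carry_out(
  targets=[
    [[-1, -1, 0, 5, 0, 0, 0], [-1, -2, 0, 10, 0, 0, 0], [-1, -3, 0, 15, 0, 0, 0], [-1, -4, 0, 19, 0, 0, 0], [-1, -4, 0, 19, 0, 0, 0]],
  ],
)

```text
clock: 3.65
ee_pos: [0.4261, 0.0925, 0.3404]
tcp_rot: [0.005, 0.993, -0.049, 0.104]
wrist_force: [0.8, -1.0, 2.4]
gripper_width: 0.0001
finger_force: 1.1
```

Run:
```python
from h import *
s=ctrl.state();print(s["clock"],s["wrist_force"],s["ft_torque"]);print(*rel(*goal([.4615,.089,.151])))
im=cams.camera("wrist");cv2.imwrite("pics/w2.png",im[:,:,::-1])
```

```text
3.65 [ 0.75527454 -0.97933787  2.42673314] [-0.10841123 -0.19100754  0.00392597]
[-4.7 -0.  19.7] [0.     0.0005 0.0001]
```

View pics/w2.png

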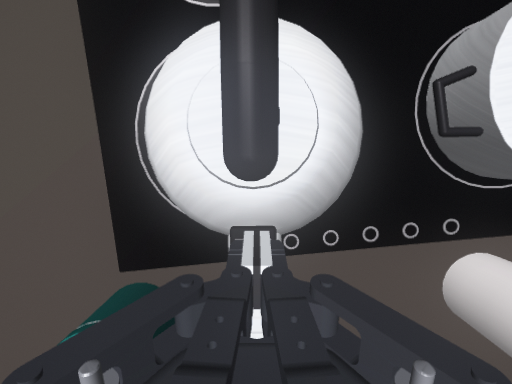

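The fingertips cover the pad (about (258,235)), with its back edge still showing, and contact has begun at about 2 N. The handle end is clear, so I'll press on gently.

Request:
carry_out(
  targets=[
    [[-1, -1, 0, 3, 0, 0, 0], [-1, -1, 0, 6, 0, 0, 0], [-1, -2, 0, 9, 0, 0, 0], [-1, -3, 0, 12, 0, 0, 0], [-1, -3, 0, 12, 0, 0, 0]],
  ],
)

```text
clock: 4.12
ee_pos: [0.4257, 0.0927, 0.3278]
tcp_rot: [0.005, 0.993, -0.049, 0.104]
wrist_force: [2.9, -0.1, 2.7]
gripper_width: -0.0001
finger_force: 2.0
```

Request:
carry_out(
  targets=[
    [[-1, 0, 0, 2, 0, 0, 0], [-1, -1, 0, 4, 0, 0, 0], [-1, -1, 0, 4, 0, 0, 0]],
  ],
)

```text
clock: 4.37
ee_pos: [0.4255, 0.0927, 0.3238]
tcp_rot: [0.005, 0.993, -0.049, 0.104]
wrist_force: [3.6, 0.5, 3.2]
gripper_width: -0.0003
finger_force: 2.2
```

Run:
```python
from h import *
s=ctrl.state();print(s["clock"],s["wrist_force"],s["finger_force"]);print(*rel(*goal([.4615,.089,.151])))
im=cams.camera("side");cv2.imwrite("pics/s3.png",cv2.resize(im[160:250,200:300,::-1],(600,540),interpolation=cv2.INTER_CUBIC))
```

```text
4.3667 [3.62702026 0.46809891 3.17708122] 2.1573078352957964
[-0.6  0.1  3.6] [-0.0001  0.0008  0.    ]
```

View pics/s3.png

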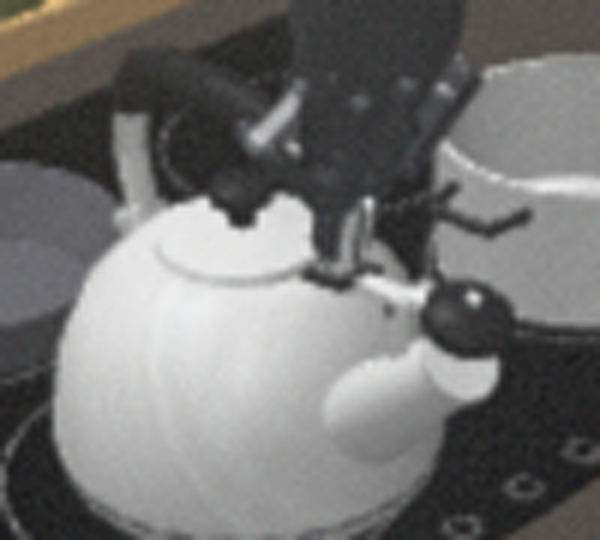

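The cap (about (465,318) in the crop) is already off the spout mouth, and the fingertips are on the pad at about (340,272). I'll go on to the stop in small steps, watching the force.

Request:
carry_out(
  targets=[
    [[-1, 0, 0, 2, 0, 0, 0], [-1, -1, 0, 3, 0, 0, 0], [-1, -1, 0, 3, 0, 0, 0]],
  ],
)

```text
clock: 4.67
ee_pos: [0.4251, 0.0927, 0.3208]
tcp_rot: [0.005, 0.993, -0.049, 0.104]
wrist_force: [4.0, 1.4, 4.5]
gripper_width: -0.0004
finger_force: 2.3
```

Request:
carry_out(
  targets=[
    [[-1, 0, 0, 1, 0, 0, 0], [-1, 0, 0, 1, 0, 0, 0]],
  ],
)

```text
clock: 4.83
ee_pos: [0.4251, 0.0926, 0.3197]
tcp_rot: [0.005, 0.993, -0.049, 0.104]
wrist_force: [3.5, 1.8, 3.2]
gripper_width: -0.0001
finger_force: 2.3
```

Request:
carry_out(
  targets=[
    [[-1, 0, 0, 1, 0, 0, 0], [-1, 0, 0, 1, 0, 0, 0]],
  ],
)

```text
clock: 5.0
ee_pos: [0.4253, 0.0926, 0.3191]
tcp_rot: [0.005, 0.993, -0.049, 0.104]
wrist_force: [-1.4, 2.5, 12.1]
gripper_width: 0.0002
finger_force: 5.4
```

Request:
carry_out(
  targets=[
    [[-1, 0, 0, 1, 0, 0, 0], [-1, 0, 0, 1, 0, 0, 0]],
  ],
)

```text
clock: 5.17
ee_pos: [0.4254, 0.0927, 0.3186]
tcp_rot: [0.005, 0.993, -0.049, 0.104]
wrist_force: [-5.9, 2.1, 21.8]
gripper_width: 0.0003
finger_force: 9.2
```

Run:
```python
from h import *
s=ctrl.state();w,a,b,c=s["tcp_rot"];M=R.from_quat([a,b,c,w])
for dx in(-.011,.011):print("edge in kettle", [round(float(v),4) for v in (lambda e:[-(e-[Q[0],Q[1],0])@[.99515,-.0984,0],e[2]-.006])(s["ee_pos"]+M.apply([dx,0,.173]))])
im=cams.camera("side");cv2.imwrite("pics/s4.png",cv2.resize(im[160:250,200:300,::-1],(600,540),interpolation=cv2.INTER_CUBIC))
t=cams.camera("top");print([(np.round(d["point"],3),d["score"]) for d in recognise("top","kettle")[:1]])
```

```text
edge in kettle [0.0834, 0.141]
edge in kettle [0.0619, 0.1456]
[(array([0.537, 0.072, 0.124]), 0.56)]
```

View pics/s4.png

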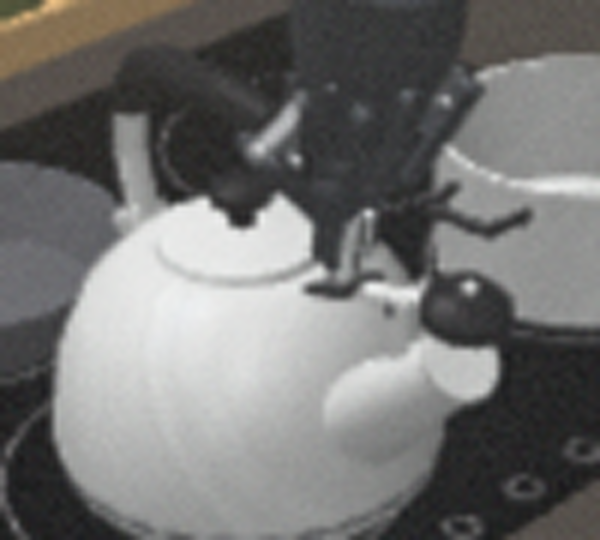

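The lever is at its stop: the force jumped, the cap is fully up and the kettle hasn't moved. I'll ease off 1 mm and hold.

Request:
carry_out(
  targets=[
    [[-1, 0, 0, -1, 0, 0, 0], [-1, 0, 0, -1, 0, 0, 0], [-1, 0, 0, -1, 0, 0, 0], [-1, 0, 0, -1, 0, 0, 0], [-1, 0, 0, -1, 0, 0, 0]],
  ],
)

```text
clock: 5.73
ee_pos: [0.4253, 0.0926, 0.3192]
tcp_rot: [0.005, 0.993, -0.049, 0.104]
wrist_force: [-0.1, 2.1, 10.7]
gripper_width: -0.0001
finger_force: 4.8
```

```bash
python3 -c "
from plant import ctrl
print(ctrl.finish_job())"
```

```text
the job is handed in; nothing more can be done
None
```

The job is handed in: the lever is held at its stop with about 11 N and the whistle cap is up off the spout; in the last picture the kettle was still in place. The hand-in returned no verdict.

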